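# Hang the fired test tiles on the sample tree

### The job

The glaze test tiles have come back from the kiln in the small carton: fold both of its top flaps right back, hang every tile from the carton by its hole on the rotating sample tree, one tile to a branch, and fold both flaps down again over the empty carton. Keep on your own side of the tree's column: turn the tree to bring an empty branch round to you rather than carrying a tile over to its far side. The tiles that already hang there stay on their branches, and the kitchen timer stays where it stands.

Things in the scene. Friction and masses are not known exactly. Their poses are not given: they have to be found in the camera images.
- tree: round wooden foot (170 diameter, 34 high, fixed to the table) of the rotating sample tree; origin at its underside on the vertical axis of the tree; its -x axis points roughly toward the robot. 'Beyond the column' means more than 15 toward +x in this frame
- rotor (a joint): rotation of the tree's column, branches and knob about the vertical axis, rad, counter-clockwise from above positive, 0 at the start, free to turn one and a half turns either way; light friction (0.05 N m), stays where it is left. Column 22 diameter; hub 42 diameter from 118 to 152 high; on top, on the axis, a round fluted wooden knob of 40 diameter, its straight side from 186 to 206 above the table, its top at 213: grip it round to turn the tree
- branch0 (a point): point on the centre line of branch 0 of the tree, 88 from the axis. The 7 branches are steel rods of 8 diameter, evenly spaced (51.4 deg, numbers run counter-clockwise from above), pointing straight outward and rising 8 degrees toward the tip; this point is 145 above the table; 120 from the axis the rod bends up to a ball of 11 diameter, centre 130 from the axis and 157 above the table
- branch1 (a point): point on the centre line of branch 1 of the tree, 88 from the axis. The 7 branches are steel rods of 8 diameter, evenly spaced (51.4 deg, numbers run counter-clockwise from above), pointing straight outward and rising 8 degrees toward the tip; this point is 145 above the table; 120 from the axis the rod bends up to a ball of 11 diameter, centre 130 from the axis and 157 above the table
- branch2 (a point): point on the centre line of branch 2 of the tree, 88 from the axis. The 7 branches are steel rods of 8 diameter, evenly spaced (51.4 deg, numbers run counter-clockwise from above), pointing straight outward and rising 8 degrees toward the tip; this point is 145 above the table; 120 from the axis the rod bends up to a ball of 11 diameter, centre 130 from the axis and 157 above the table
- branch3 (a point): point on the centre line of branch 3 of the tree, 88 from the axis. The 7 branches are steel rods of 8 diameter, evenly spaced (51.4 deg, numbers run counter-clockwise from above), pointing straight outward and rising 8 degrees toward the tip; this point is 145 above the table; 120 from the axis the rod bends up to a ball of 11 diameter, centre 130 from the axis and 157 above the table
- branch4 (a point): point on the centre line of branch 4 of the tree, 88 from the axis. The 7 branches are steel rods of 8 diameter, evenly spaced (51.4 deg, numbers run counter-clockwise from above), pointing straight outward and rising 8 degrees toward the tip; this point is 145 above the table; 120 from the axis the rod bends up to a ball of 11 diameter, centre 130 from the axis and 157 above the table
- branch5 (a point): point on the centre line of branch 5 of the tree, 88 from the axis. The 7 branches are steel rods of 8 diameter, evenly spaced (51.4 deg, numbers run counter-clockwise from above), pointing straight outward and rising 8 degrees toward the tip; this point is 145 above the table; 120 from the axis the rod bends up to a ball of 11 diameter, centre 130 from the axis and 157 above the table
- branch6 (a point): point on the centre line of branch 6 of the tree, 88 from the axis. The 7 branches are steel rods of 8 diameter, evenly spaced (51.4 deg, numbers run counter-clockwise from above), pointing straight outward and rising 8 degrees toward the tip; this point is 145 above the table; 120 from the axis the rod bends up to a ball of 11 diameter, centre 130 from the axis and 157 above the table
- tile0: inverted-T glaze test tile of bisque clay: upright plate 52 wide (its y axis), 9 thick (its x axis), 115 tall (its z axis) with a cross foot 36 deep (x) and 10 high; origin under the centre of the foot; a round hanging hole of 28 diameter goes through the plate along x, its centre 76 above the origin (upper edge at 90, so 25 of plate above it); lower part glazed; about 0.12 kg; stands in the carton (absent in some starts: then None)
- tile1: inverted-T glaze test tile of bisque clay: upright plate 52 wide (its y axis), 9 thick (its x axis), 115 tall (its z axis) with a cross foot 36 deep (x) and 10 high; origin under the centre of the foot; a round hanging hole of 28 diameter goes through the plate along x, its centre 76 above the origin (upper edge at 90, so 25 of plate above it); lower part glazed; about 0.12 kg; stands in the carton (absent in some starts: then None)
- tile2: inverted-T glaze test tile of bisque clay: upright plate 52 wide (its y axis), 9 thick (its x axis), 115 tall (its z axis) with a cross foot 36 deep (x) and 10 high; origin under the centre of the foot; a round hanging hole of 28 diameter goes through the plate along x, its centre 76 above the origin (upper edge at 90, so 25 of plate above it); lower part glazed; about 0.12 kg; stands in the carton (absent in some starts: then None)
- tile3: inverted-T glaze test tile of bisque clay: upright plate 52 wide (its y axis), 9 thick (its x axis), 115 tall (its z axis) with a cross foot 36 deep (x) and 10 high; origin under the centre of the foot; a round hanging hole of 28 diameter goes through the plate along x, its centre 76 above the origin (upper edge at 90, so 25 of plate above it); lower part glazed; about 0.12 kg; stands in the carton (absent in some starts: then None)
- hung0: test tile just like tile0 (same size and axes), already hanging on branch 0 at the start; when hung, the origin is about 59 above the table
- hung1: test tile just like tile0 (same size and axes), already hanging on branch 1 at the start; when hung, the origin is about 59 above the table
- hung6: test tile just like tile0 (same size and axes), already hanging on branch 6 at the start; when hung, the origin is about 59 above the table
- hung2: test tile just like tile0 (same size and axes), already hanging on branch 2 at the start (one of hung2, hung3 and hung5 is there, the others absent: then None); when hung, the origin is about 59 above the table
- hung3: test tile just like tile0 (same size and axes), already hanging on branch 3 at the start (one of hung2, hung3 and hung5 is there, the others absent: then None); when hung, the origin is about 59 above the table
- hung5: test tile just like tile0 (same size and axes), already hanging on branch 5 at the start (one of hung2, hung3 and hung5 is there, the others absent: then None); when hung, the origin is about 59 above the table
- carton: small open-topped cardboard carton, fixed to the table: inside 176 (x) by 150 (y), walls and floor 4 thick, rim 150 high; origin at the centre of its underside; its two end flaps (on the x sides) are already folded down outside. A 3 mm card partition, 89 high, divides it into four cells 59 (x) by 73 (y) with narrow empty cells at the x ends; the tiles stand in these cells, 42 either side of the centre in x, 37 in y
- flap_left (a joint): left top flap of the carton, a stiff 4 mm cardboard panel 181 long (x) and 55 wide, hinged along the rim (150 high, 79 from the carton's centre) on the carton's +y side; 0 = lying level over the opening, 1.57 = upright, up to 2.8 = folded back outside; starts half open at 0.65 to 1.0, stays where it is put (crease friction 0.022 N m). With both level there is a gap of 48 between them along the middle
- flap_right (a joint): right top flap of the carton, a stiff 4 mm cardboard panel 181 long (x) and 55 wide, hinged along the rim (150 high, 79 from the carton's centre) on the carton's -y side; 0 = lying level over the opening, 1.57 = upright, up to 2.8 = folded back outside; starts half open at 0.65 to 1.0, stays where it is put (crease friction 0.022 N m). With both level there is a gap of 48 between them along the middle
- timer: bystander: round kitchen timer, 63 diameter, 43 high; origin under its centre
There are look-alikes about, which are no part of the job. What is shaped like the hung6 but orange or red is not meant.

How it is judged:
On the way:
1. both carton flaps are folded back (past 1.9 rad) (value of joint each of flap_left, flap_right above 1.9 rad), for 0.2 s.
At the end, for the whole second after the job is handed in: Flaps below 0.5 rad. Every tile, old ones on their own branches, hangs still and let go, alone on a branch: under 55 mm horizontally from its branch point, foot 40 to 78 mm above the table, within 0.45 rad of upright (no two face alike within 0.2 rad unless 72 mm apart) (height (world z) of tile0 between 0.04 and 0.078 m and angle between each of tile0, tile1, tile2, tile3, hung0, hung1, hung6, hung2, hung3, hung5's own z axis and vertical below 0.45 rad and linear speed of each of tile0, tile1, tile2, tile3, hung0, hung1, hung6, hung2, hung3, hung5 below 0.03 m/s and contact force between each of tile0, tile1, tile2, tile3 and the fingers below 0.1 N and (horizontal distance between tile0 and branch0 below 0.055 m or horizontal distance between tile0 and branch1 below 0.055 m or horizontal distance between tile0 and branch2 below 0.055 m or horizontal distance between tile0 and branch3 below 0.055 m or horizontal distance between tile0 and branch4 below 0.055 m or horizontal distance between tile0 and branch5 below 0.055 m or horizontal distance between tile0 and branch6 below 0.055 m) and (angle between the x axis of tile0 and the x axis of tile1, either way round above 0.2 rad or distance between tile0 and tile1 above 0.072 m) and (angle between the x axis of tile0 and the x axis of tile2, either way round above 0.2 rad or distance between tile0 and tile2 above 0.072 m) and (angle between the x axis of tile0 and the x axis of tile3, either way round above 0.2 rad or distance between tile0 and tile3 above 0.072 m) and (angle between the x axis of tile0 and the x axis of hung0, either way round above 0.2 rad or distance between tile0 and hung0 above 0.072 m) and (angle between the x axis of tile0 and the x axis of hung1, either way round above 0.2 rad or distance between tile0 and hung1 above 0.072 m) and (angle between the x axis of tile0 and the x axis of hung6, either way round above 0.2 rad or distance between tile0 and hung6 above 0.072 m) and (angle between the x axis of tile0 and the x axis of hung2, either way round above 0.2 rad or distance between tile0 and hung2 above 0.072 m) and (angle between the x axis of tile0 and the x axis of hung3, either way round above 0.2 rad or distance between tile0 and hung3 above 0.072 m) and (angle between the x axis of tile0 and the x axis of hung5, either way round above 0.2 rad or distance between tile0 and hung5 above 0.072 m) and height (world z) of tile1 between 0.04 and 0.078 m and (horizontal distance between tile1 and branch0 below 0.055 m or horizontal distance between tile1 and branch1 below 0.055 m or horizontal distance between tile1 and branch2 below 0.055 m or horizontal distance between tile1 and branch3 below 0.055 m or horizontal distance between tile1 and branch4 below 0.055 m or horizontal distance between tile1 and branch5 below 0.055 m or horizontal distance between tile1 and branch6 below 0.055 m) and (angle between the x axis of tile1 and the x axis of tile2, either way round above 0.2 rad or distance between tile1 and tile2 above 0.072 m) and (angle between the x axis of tile1 and the x axis of tile3, either way round above 0.2 rad or distance between tile1 and tile3 above 0.072 m) and (angle between the x axis of tile1 and the x axis of hung0, either way round above 0.2 rad or distance between tile1 and hung0 above 0.072 m) and (angle between the x axis of tile1 and the x axis of hung1, either way round above 0.2 rad or distance between tile1 and hung1 above 0.072 m) and (angle between the x axis of tile1 and the x axis of hung6, either way round above 0.2 rad or distance between tile1 and hung6 above 0.072 m) and (angle between the x axis of tile1 and the x axis of hung2, either way round above 0.2 rad or distance between tile1 and hung2 above 0.072 m) and (angle between the x axis of tile1 and the x axis of hung3, either way round above 0.2 rad or distance between tile1 and hung3 above 0.072 m) and (angle between the x axis of tile1 and the x axis of hung5, either way round above 0.2 rad or distance between tile1 and hung5 above 0.072 m) and height (world z) of tile2 between 0.04 and 0.078 m and (horizontal distance between tile2 and branch0 below 0.055 m or horizontal distance between tile2 and branch1 below 0.055 m or horizontal distance between tile2 and branch2 below 0.055 m or horizontal distance between tile2 and branch3 below 0.055 m or horizontal distance between tile2 and branch4 below 0.055 m or horizontal distance between tile2 and branch5 below 0.055 m or horizontal distance between tile2 and branch6 below 0.055 m) and (angle between the x axis of tile2 and the x axis of tile3, either way round above 0.2 rad or distance between tile2 and tile3 above 0.072 m) and (angle between the x axis of tile2 and the x axis of hung0, either way round above 0.2 rad or distance between tile2 and hung0 above 0.072 m) and (angle between the x axis of tile2 and the x axis of hung1, either way round above 0.2 rad or distance between tile2 and hung1 above 0.072 m) and (angle between the x axis of tile2 and the x axis of hung6, either way round above 0.2 rad or distance between tile2 and hung6 above 0.072 m) and (angle between the x axis of tile2 and the x axis of hung2, either way round above 0.2 rad or distance between tile2 and hung2 above 0.072 m) and (angle between the x axis of tile2 and the x axis of hung3, either way round above 0.2 rad or distance between tile2 and hung3 above 0.072 m) and (angle between the x axis of tile2 and the x axis of hung5, either way round above 0.2 rad or distance between tile2 and hung5 above 0.072 m) and height (world z) of tile3 between 0.04 and 0.078 m and (horizontal distance between tile3 and branch0 below 0.055 m or horizontal distance between tile3 and branch1 below 0.055 m or horizontal distance between tile3 and branch2 below 0.055 m or horizontal distance between tile3 and branch3 below 0.055 m or horizontal distance between tile3 and branch4 below 0.055 m or horizontal distance between tile3 and branch5 below 0.055 m or horizontal distance between tile3 and branch6 below 0.055 m) and (angle between the x axis of tile3 and the x axis of hung0, either way round above 0.2 rad or distance between tile3 and hung0 above 0.072 m) and (angle between the x axis of tile3 and the x axis of hung1, either way round above 0.2 rad or distance between tile3 and hung1 above 0.072 m) and (angle between the x axis of tile3 and the x axis of hung6, either way round above 0.2 rad or distance between tile3 and hung6 above 0.072 m) and (angle between the x axis of tile3 and the x axis of hung2, either way round above 0.2 rad or distance between tile3 and hung2 above 0.072 m) and (angle between the x axis of tile3 and the x axis of hung3, either way round above 0.2 rad or distance between tile3 and hung3 above 0.072 m) and (angle between the x axis of tile3 and the x axis of hung5, either way round above 0.2 rad or distance between tile3 and hung5 above 0.072 m) and height (world z) of hung0 between 0.04 and 0.078 m and horizontal distance between hung0 and branch0 below 0.055 m and height (world z) of hung1 between 0.04 and 0.078 m and horizontal distance between hung1 and branch1 below 0.055 m and height (world z) of hung6 between 0.04 and 0.078 m and horizontal distance between hung6 and branch6 below 0.055 m and height (world z) of hung2 between 0.04 and 0.078 m and horizontal distance between hung2 and branch2 below 0.055 m and height (world z) of hung3 between 0.04 and 0.078 m and horizontal distance between hung3 and branch3 below 0.055 m and height (world z) of hung5 between 0.04 and 0.078 m and horizontal distance between hung5 and branch5 below 0.055 m and value of joint each of flap_left, flap_right below 0.5 rad and velocity of joint rotor between -0.1 and 0.1 rad/s); the robot touches nothing.
It fails at once if a tile from the carton is held beyond the tree's column, over the far half of the tree ((contact force between tile0 and the fingers above 0.3 N and horizontal distance between tile0 and tree below 0.15 m and x of tile0 in the frame of tree above 0.015 m) or (contact force between tile1 and the fingers above 0.3 N and horizontal distance between tile1 and tree below 0.15 m and x of tile1 in the frame of tree above 0.015 m) or (contact force between tile2 and the fingers above 0.3 N and horizontal distance between tile2 and tree below 0.15 m and x of tile2 in the frame of tree above 0.015 m) or (contact force between tile3 and the fingers above 0.3 N and horizontal distance between tile3 and tree below 0.15 m and x of tile3 in the frame of tree above 0.015 m)).
It fails at once if the timer is pushed more than 5 cm (distance of timer from where it was at the start of the episode above 0.05 m).
Of hung2, hung3, hung5 only 1 to 1 are there at a start; the rules pass over those that are not, and their reading is None.
Of tile0, tile1, tile2, tile3 only 2 to 3 are there at a start; the rules pass over those that are not, and their reading is None.
At some moment in a run one of tile0, tile1, tile2, tile3 may be knocked a few centimetres aside while the robot is not near it.
It also fails if it takes over 210 s, if anything falls off the work surface, if the arm or the gripper's body presses on something with over 40 N, if the wrist force passes 120 N, or if a joint passes its speed limit or range.

### The arm

A 6-joint arm with a two-finger parallel gripper is mounted at the origin on a cart in front of the work surface, level with it; the furniture and walls round the work are solid. World frame = base frame: x ahead of the robot, y to its left, z up, the work surface at z = 0. Lengths are in m, angles in rad, forces in N, time in s.
With the tool pointing down it reaches from about 0.35 to 0.8 m from the base axis. Payload 7.3 kg.
Tool frame: the origin (TCP) lies between the finger pads; the fingertips stand 25 mm ahead of it and the grasp point (between the pads) lies 6 mm ahead of it (r.tip_extent is the distance from the TCP to the fingertips, in m); z points along the fingers, y is the direction in which the jaws open and shut (so a half turn about z gives the same grasp; the last joint's range is limited). The gripper opens to 85 mm and grips with 20 to 120 N. Pads are 22 mm wide; open, the fingers measure 114 mm over their backs; the gripper's body (76 mm by 85 mm) begins 54 mm behind the grasp point. The pads swing forward as they close: fully open they stand 13 mm farther back than shut.
Start: joints at [1.191, 0.342, 1.524, -0, 1.275, -0.146], TCP at [0.122, 0.511, 0.256] pointing down, gripper open.
Joint ranges: [-2.53, 2.53], [-0.77, 2.02], [0.04, 2.7], [-1, 4.14], [0.28, 2.66], [-3.11, 3.11]. Speed limits (rad/s): [2.57, 2.57, 3.14, 3.14, 3.14, 3.14].

### API

Orientations are given as a unit quaternion [x, y, z, w].
In Python, from workcell import r, command_gripper, optics gives the robot as it stands. The module is installed in compiled form; this text tells all that it offers. Calls block until the motion is done:
- r.reach(position, orientation): joint-space move of the TCP to a pose.
- r.move_straight(position, orientation=None, speed=0.15, max_force=None): straight line of the TCP; orientation=None keeps the orientation; speed is the mean speed in m/s. With max_force (N) it stops when the force on the tool has changed by that much, and returns True; else False.
- r.movej(angles): joint-space move.
- command_gripper(opening, force=None): finger opening in m; force is the grip in N (None keeps the last); returns when the fingers have stopped.
- r.hold(seconds).
- r.solve_ik(position, orientation): joint angles nearest the present ones, or None.
- r.read_state(): the state.
- optics.get_image(name): name is "side" or "top" or "wrist"; returns (picture, depth): 384x512x3 uint8, red, green, blue; 384x512 float32, m along the optical axis (not along the pixel's ray), 0 where there is no reading.
- optics.camera_model(name): a dict with "K" (3x3 intrinsics, pixels), "R" (3x3) and "t" (3): a world point X has camera coordinates R X + t; the wrist camera has in their place "tool_from_camera" (4x4, takes a point from camera to tool coordinates, whose origin is the TCP and whose axes are the flange's). Camera axes: x right, y down, z forward; pixel columns grow to the right and rows downward; lengths in m; the calibration is good to about 2 mm. A picture is of the moment at which its call begins: read the wrist's pose just before it. camera_model takes no time and is no camera call.
A pose or a line that the arm cannot do raises r.PlanningError and nothing moves.
- r.finish_job(): hands the job in, once; it reports no verdict.
The state is a dict: "time_s": time; "joint_positions": joint angles; "dq": joint speeds; "tau": joint torques, N m; "eef_pos": TCP position; "eef_rot": TCP orientation; "contact_force": force on the tool from outside, world axes, zero at the start; "torque": the same for the moment, N m; "grip_width": finger opening in m.
Only numpy, scipy, OpenCV 4.12 (cv2) and the standard library are available. Lean on these libraries where they do the work, as an engineer would, in place of code of your own. Each camera call takes 0.05 s, during which the arm holds its last target.

## Working session

There is one attempt and no reset: what is moved stays moved. The work goes in short steps, each a Python script; the robot and the scene stay as the last script left them, time stands still between calls to the robot, and variables do not carry over. Pictures are saved under pics/ and viewed, and the job is handed in when it is done.

```bash
mkdir -p pics; ls; cat > h.py <<'E'
import numpy as np, cv2
from workcell import r, command_gripper, optics
def snap(name,fn,scale=1.5):
    im,d=optics.get_image(name)
    np.savez('pics/'+fn+'.npz',im=im,d=d)
    cv2.imwrite('pics/'+fn+'.png',cv2.resize(im[:,:,::-1],None,fx=scale,fy=scale))
    return im,d
E
python3 - <<'E'
from h import *
for n in ['side','top','wrist']:
    snap(n,n+'0'); m=optics.camera_model(n); print(n,{k:np.round(v,4).tolist() for k,v in m.items()})
s=r.read_state();print(s)
E
```

```text
pics
side {'K': [[450.6061, 0.0, 257.1245], [0.0, 450.6061, 192.0766], [0.0, 0.0, 1.0]], 'R': [[0.9948, -0.0996, 0.0216], [-0.0416, -0.5899, -0.8064], [0.093, 0.8013, -0.591]], 't': [-0.4901, 0.17, 1.4751]}
top {'K': [[379.2935, 0.0, 262.9844], [0.0, 379.2935, 195.3023], [0.0, 0.0, 1.0]], 'R': [[0.0105, -0.9999, 0.0125], [-0.992, -0.012, -0.1259], [0.126, -0.0111, -0.992]], 't': [0.0619, 0.5419, 1.2181]}
wrist {'K': [[278.1384, 0.0, 259.5026], [0.0, 278.1384, 191.7243], [0.0, 0.0, 1.0]], 'tool_from_camera': [[0.0001, -0.964, -0.2659, 0.0663], [1.0, 0.0003, -0.0005, 0.0004], [0.0006, -0.2659, 0.964, -0.1189], [0.0, 0.0, 0.0, 1.0]]}
{'time_s': 0.15, 'joint_positions': array([ 1.19100916e+00,  3.42561145e-01,  1.52480551e+00, -4.88751914e-06,
        1.27539242e+00, -1.45979597e-01]), 'dq': array([ 0.0002165 ,  0.00013703, -0.00369576,  0.00139229,  0.00124356,
        0.00015349]), 'tau': array([ 9.80620898e-04, -4.33905602e+01, -2.46147859e+01, -1.26443983e-04,
        5.75842336e-03, -2.10482870e-05]), 'eef_pos': array([0.12150058, 0.5104664 , 0.25578362]), 'eef_rot': array([ 1.16636959e-01,  9.93174446e-01, -5.63781291e-04, -1.49299290e-04]), 'contact_force': array([-0.50905168,  0.08625266, -0.34875849]), 'torque': array([-0.02680031,  0.04060575,  0.00212827]), 'grip_width': 0.08512216270097682}
```

View pics/side0.png

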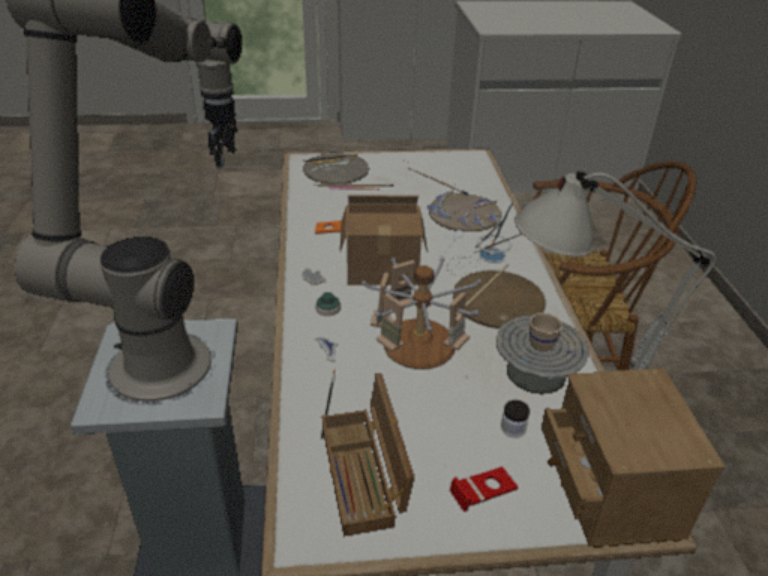

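View pics/top0.png

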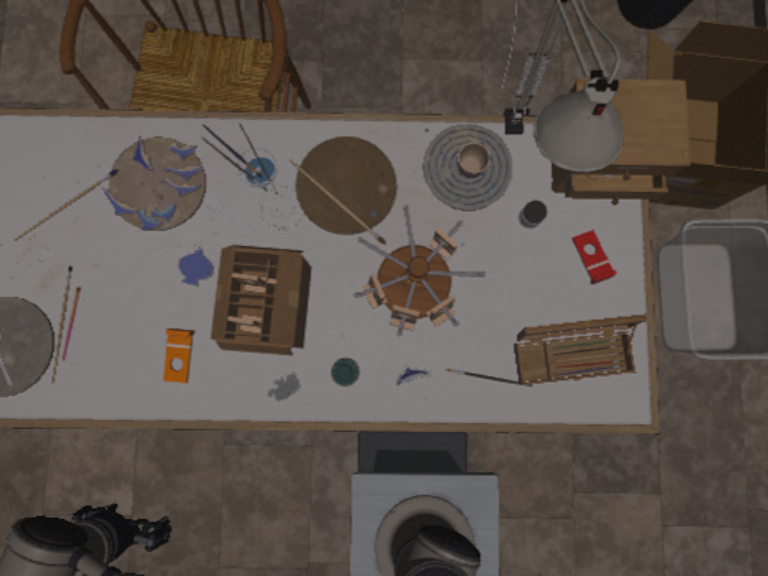

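View pics/wrist0.png

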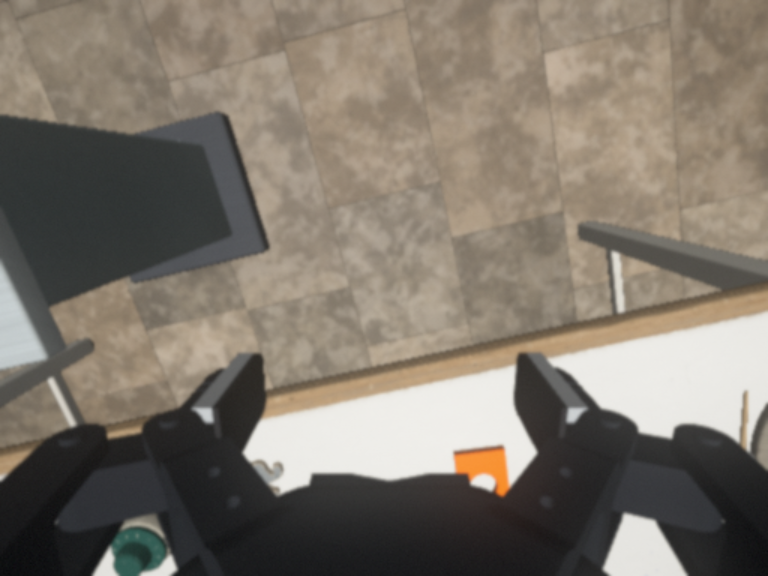

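```bash
python3 - <<'E'
import numpy as np,cv2
im=np.load('pics/top0.npz')['im'][:,:,::-1]
cv2.imwrite('pics/crop_a.png',cv2.resize(im[150:250,130:330],None,fx=4,fy=4,interpolation=cv2.INTER_CUBIC))
im=np.load('pics/side0.npz')['im'][:,:,::-1]
cv2.imwrite('pics/crop_b.png',cv2.resize(im[110:260,200:340],None,fx=4,fy=4,interpolation=cv2.INTER_CUBIC))
E
```

```text
(no output)
```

View pics/crop_a.png

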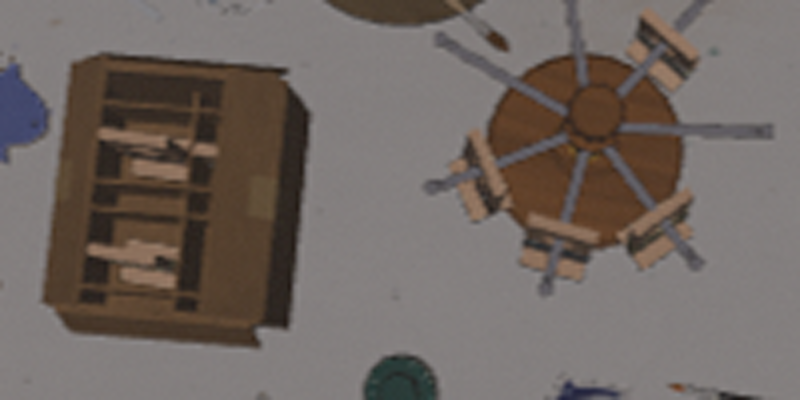

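View pics/crop_b.png

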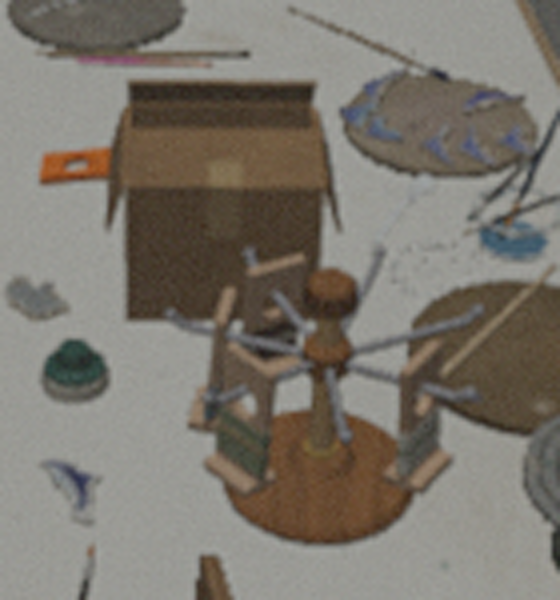

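```bash
cat >> h.py <<'E'
def cloud(name,d,tool=None):
    m=optics.camera_model(name);K=m['K']
    v,u=np.mgrid[0:d.shape[0],0:d.shape[1]]
    P=np.stack([(u-K[0,2])/K[0,0]*d,(v-K[1,2])/K[1,1]*d,d],-1)
    if name!='wrist':
        W=(P-m['t'])@m['R']
    else:
        T=m['tool_from_camera'];from scipy.spatial.transform import Rotation as Ro
        W=P@T[:3,:3].T+T[:3,3]
        W=W@Ro.from_quat(tool['eef_rot']).as_matrix().T+tool['eef_pos']
    W[d==0]=np.nan
    return W
def wsnap(fn):
    s=r.read_state(); im,d=snap('wrist',fn); return im,cloud('wrist',d,s)
E
python3 - <<'E'
from h import *
Z=np.load('pics/top0.npz');W=cloud('top',Z['d'])
np.set_printoptions(precision=3,suppress=True)
x,y,z=W[...,0],W[...,1],W[...,2]
m=np.isfinite(z)
def reg(c): 
    P=W[c&m];return len(P),P.min(0),P.max(0),P.mean(0)
print('knob',reg((z>.2)&(abs(x-.5)<.3)&(y<.1)&(y>-.3)&(x<.75)&(x>.3)))
# height image
h=np.clip(z,-.02,.25);h=((h+.02)/.27*255); h[~m]=0
cv2.imwrite('pics/hz.png',cv2.resize(cv2.applyColorMap(h.astype(np.uint8)[150:250,120:340],cv2.COLORMAP_JET),None,fx=3.6,fy=3.6,interpolation=cv2.INTER_NEAREST))
for v in range(160,242,4):
    print(v,' '.join('%4d'%(1000*z[v,u]) if m[v,u] else '  --' for u in range(138,212,3)))
for (u,v) in [(150,200),(174,200),(230,247),(278,178)]: print(u,v,W[v,u])
E
```

```text
knob (2284, array([ 0.552, -0.274,  0.201]), array([0.75 , 0.048, 0.542]), array([ 0.706, -0.18 ,  0.466]))
160   -3   -1    1   -6   -2   -3    3   -4    0   -3    0   -3   -3    0   -2   -3   -1   -5   -2    2    1   -2    1    0    3
164    2    0   -4   -1    0  183  193  123  113  106  100    0    3    2    0    2    0   -4    0   -5    0   -1    2   -1    0
168    3    2    0  158  171  184  132  139  143  149  149  152  148  149  145  153  192  188  176  150  147  103    1    0   -5
172   -4    0   -2  156  176  190   68   65   72   72   67   85   93   92   97   96  191  186  177  166  162  129   -3    3    0
176    5   -2   -2  157  176  193   78   80   86   89   91   87    2   18   64   19  190  183  169  166  157  126   70    2   -2
180    9    0   -3  165  179  190   61   25    5   12   17   19   26   32   54   47  191  180  173  162  155  115   59    0   -3
184    5   -1    2  164  183  195  120  118  117  125  118  114    2   86   48    1  187  180  169  165  156  110   50    0   -1
188    3   -4  156  167  183  189   45   13   56   60   64   82   70   83  115  118  189 
[... 1128 characters left out ...]
 1   26   72   73  190  187  178  172  161  150   89   26    1    0    0
228    0   -1  143  148  150  143  149  148  148  149  153  147  148  145  190  183  176  167  159  147   81   18    0    0    2
232    0   -4    1  108  110  113  116  122  122  124  123  130  133  134  137  137  137  139  145   -2   -2    0    1   -3   -2
236    0    1   -2   -2    0   -4    0    0    0   -1    4   -1    1    0    0    2   98  103  103    3   -4   -1   -5    0    2
240    0    0   -2   -2   -2    0    1    0    0    0    0    1   -1    0    0   -3   -3   -7    0   -4    0   -2   -1   -5   -2
150 200 [0.504 0.394 0.19 ]
174 200 [0.525 0.366 0.008]
230 247 [0.371 0.173 0.042]
278 178 [0.568 0.028 0.214]
```

View pics/hz.png

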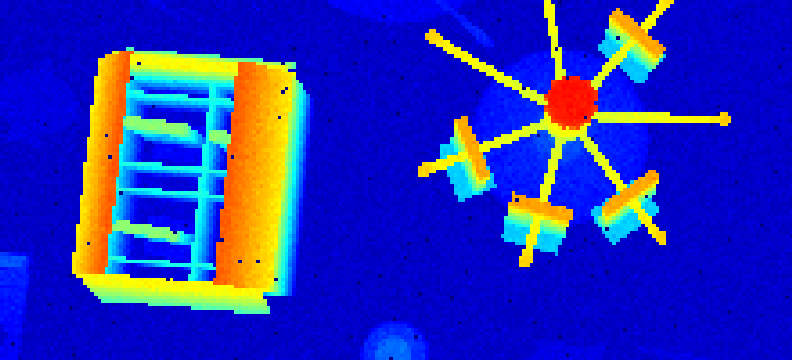

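```bash
python3 - <<'E'
from h import *
np.set_printoptions(precision=4,suppress=True)
Z=np.load('pics/top0.npz');W=cloud('top',Z['d']);im=Z['im']
x,y,z=W[...,0],W[...,1],W[...,2]
k=(z>.196)&(z<.225)&(abs(x-.568)<.05)&(abs(y-.028)<.05)
P=W[k];(cx,cy),rad=cv2.minEnclosingCircle(P[:,:2].astype(np.float32));print('knob',len(P),P.mean(0),cx,cy,rad)
c=P[:,:2].mean(0)
# branches: points r 0.06..0.14 z .14-.17, angles hist
dx,dy=x-c[0],y-c[1];rr=np.hypot(dx,dy);a=np.arctan2(dy,dx)
s=(rr>.112)&(rr<.14)&(z>.13)&(z<.18)
A=a[s];ph=np.angle(np.exp(1j*7*A).mean())/7
print('res',abs(np.exp(1j*7*A).mean()))
print([ (i,round(np.degrees(ph+i*2*np.pi/7),1)) for i in range(7)])
# carton: walls -x / +x flaps; use hinge: flap panels planes
carton=(y>.22)&(y<.45)&(x>.38)&(x<.65)&(z>.14)&(z<.2)
def plane(m):
    Q=W[m];c=Q.mean(0);u,sv,vt=np.linalg.svd(Q-c);return c,vt,sv/np.sqrt(len(Q)),Q
for nm,u0,u1 in (('R',184,204),('L',138,156)):
    m=np.zeros_like(carton);m[175:222,u0:u1]=True
    m&=carton&(z>.154)
    for _ in range(3):
        c,vt,sv,Q=plane(m); n=vt[2]; m&=abs((W-c)@n)<.006
    n=n*np.sign(n[2]);print(nm,len(Q),c,n,sv,'angle',np.arccos(n[2]))
    # hinge line at z=.15 : direction = cross(n,z)
    d=np.cross(n,[0,0,1]);d/=np.linalg.norm(d);d*=np.sign(d[0])
    g=np.array([0,0,1])-n*n[2]; p=c+g*(.15-c[2])/g[2]
    print(' hinge pt',p,'dir',d,'yaw',np.arctan2(d[1],d[0]))
    print(' extent along', (Q-c).dot(d).min(),(Q-c).dot(d).max(), (Q[:,2].max()))
# tile tops
for nm,(u0,u1,v0,v1) in dict(LB=(150,184,180,192),RB=(176,186,180,192),LF=(148,184,208,220)).items():
    m=np.zeros_like(carton);m[v0:v1,u0:u1]=True;m&=(z>.105)&(z<.135)&(x<.7)
    if nm=='RB': pass
    Q=W[m];print(nm,len(Q),Q.mean(0),Q.min(0),Q.max(0))
t=(z>.02)&(z<.06)&(abs(x-.371)<.05)&(abs(y-.173)<.05);print('timer',W[t].mean(0))
E
```

```text
knob 164 [0.5701 0.0273 0.2099] 0.5713897347450256 0.0276983380317688 0.021918807178735733
res 0.9883820043502443
[(0, np.float64(10.4)), (1, np.float64(61.8)), (2, np.float64(113.2)), (3, np.float64(164.6)), (4, np.float64(216.1)), (5, np.float64(267.5)), (6, np.float64(318.9))]
R 646 [0.5167 0.2809 0.1732] [-0.0516 -0.744   0.6662] [0.0393 0.0146 0.0017] angle 0.8416541640361932
 hinge pt [0.5153 0.2602 0.15  ] dir [ 0.9976 -0.0692 -0.    ] yaw -0.06922046449023095
 extent along -0.07252675393381044 0.06865442810424018 0.19702683620528713
L 426 [0.5107 0.4057 0.1765] [0.0503 0.7425 0.6679] [0.0397 0.0171 0.0011] angle 0.8393858368184296
 hinge pt [0.5123 0.4294 0.15  ] dir [ 0.9977 -0.0676  0.    ] yaw -0.06760288699508626
 extent along -0.06704970914829476 0.0704285206868421 0.19808153774090329
LB 82 [0.5587 0.365  0.1173] [0.5468 0.315  0.1061] [0.568  0.4055 0.125 ]
RB 20 [0.5521 0.3229 0.1173] [0.5468 0.315  0.1073] [0.5567 0.3317 0.1235]
LF 55 [0.4712 0.3836 0.1178] [0.4634 0.3573 0.1072] [0.4782 0.41   0.1243]
timer [0.3678 0.1771 0.0302]
```

Candidates: carton tiles at top px (164,184), (183,187) and (164,213). Tiles hanging on the tree at top px about (250,193), (268,212), (293,208) and (295,160) stay put. The orange (119,237) and red (397,171) look-alikes are not meant. The carton crop shows three pale tiles, and the empty branches are 2, 4 and 5. The timer is green, at (230,248).

```bash
cat >> h.py <<'E'
from scipy.spatial.transform import Rotation as Ro
def Q(deg): # tool down, jaw (tool y) direction at world angle 90+deg
    return (Ro.from_euler('z',deg,degrees=True)*Ro.from_quat([0,1,0,0])).as_quat()
CY=-0.0685; CC=np.array([0.514,0.345])
def cart(x,y): # carton frame -> world
    c,s=np.cos(CY),np.sin(CY); return CC+np.array([c*x-s*y,s*x+c*y])
TA=np.array([0.5705,0.0275])
def st():
    s=r.read_state();print('t %.1f'%s['time_s'],'pos',np.round(s['eef_pos'],4),'F',np.round(s['contact_force'],1),'grip %.4f'%s['grip_width'],'q',np.round(s['joint_positions'],2));return s
E
python3 - <<'E'
from h import *
print(r.tip_extent)
for nm,p in dict(car=(*cart(0,0),.3),lf=(.47,.384,.126),lb=(.56,.36,.126),hang=(.482,.027,.18),pre=(.38,.027,.3),knob=(*TA,.215),fl=(*cart(0,.12),.2),fr=(*cart(0,-.12),.2)).items():
    o=[]
    for d in range(-180,181,30):
        q=r.solve_ik(p,Q(d)); o.append((d,None if q is None else round(q[5],2)))
    print(nm,o)
E
```

```text
0.025
car [(-180, np.float64(2.04)), (-150, np.float64(1.51)), (-120, np.float64(0.99)), (-90, np.float64(0.47)), (-60, np.float64(-0.06)), (-30, np.float64(-0.58)), (0, np.float64(-1.1)), (30, np.float64(-1.63)), (60, np.float64(-2.15)), (90, np.float64(-2.67)), (120, np.float64(3.09)), (150, np.float64(2.56)), (180, np.float64(2.04))]
lf [(-180, np.float64(2.13)), (-150, np.float64(1.61)), (-120, np.float64(1.08)), (-90, np.float64(0.56)), (-60, np.float64(0.04)), (-30, np.float64(-0.49)), (0, np.float64(-1.01)), (30, np.float64(-1.54)), (60, np.float64(-2.06)), (90, np.float64(-2.58)), (120, None), (150, np.float64(2.65)), (180, np.float64(2.13))]
lb [(-180, np.float64(2.03)), (-150, np.float64(1.5)), (-120, np.float64(0.98)), (-90, np.float64(0.46)), (-60, np.float64(-0.07)), (-30, np.float64(-0.59)), (0, np.float64(-1.11)), (30, np.float64(-1.64)), (60, np.float64(-2.16)), (90, np.float64(-2.69)), (120, np.float64(3.07)), (150, np.float64(2.55)), (180, np.float64(2.03))]
hang [(-180, np.float64(1.47)), (-150, np.float64(0.94)), (-120, np.float64(0.42)), (-90, np.float64(-0.1)), 
[... 853 characters left out ...]
at64(2.01)), (180, np.float64(1.48))]
fl [(-180, np.float64(2.19)), (-150, np.float64(1.66)), (-120, np.float64(1.14)), (-90, np.float64(0.62)), (-60, np.float64(0.09)), (-30, np.float64(-0.43)), (0, np.float64(-0.95)), (30, np.float64(-1.48)), (60, np.float64(-2.0)), (90, np.float64(-2.52)), (120, np.float64(-3.05)), (150, np.float64(2.71)), (180, np.float64(2.19))]
fr [(-180, np.float64(1.85)), (-150, np.float64(1.33)), (-120, np.float64(0.8)), (-90, np.float64(0.28)), (-60, np.float64(-0.24)), (-30, np.float64(-0.77)), (0, np.float64(-1.29)), (30, np.float64(-1.81)), (60, np.float64(-2.34)), (90, np.float64(-2.86)), (120, np.float64(2.9)), (150, np.float64(2.37)), (180, np.float64(1.85))]
```

```bash
python3 - <<'E'
from h import *
q=Q(-90-3.9)
command_gripper(0.0,40)
r.reach((*cart(0,0),.32),q)
r.move_straight((*cart(0,0),.197),speed=.2)
for s in (1,-1):
    print(r.move_straight((*cart(0,s*.093),.197),speed=.15,max_force=15)); st()
    r.move_straight((*cart(0,0),.197),speed=.25)
r.move_straight((*cart(0,0),.36),speed=.25)
wsnap('w1'); snap('top','top1'); st()
E
```

```text
False
t 4.0 pos [0.5204 0.4376 0.1974] F [ 0.9 -1.2  0.5] grip 0.0003 q [ 0.59  0.68  1.13 -0.    1.34  0.65]
False
t 5.3 pos [0.5078 0.2528 0.197 ] F [-0.4  0.3 -0.3] grip -0.0004 q [0.33 0.47 1.49 0.   1.18 0.39]
t 6.8 pos [0.5136 0.3445 0.3577] F [-0.4 -1.2  0.4] grip -0.0002 q [ 0.47  0.48  1.04 -0.    1.63  0.54]
```

View pics/w1.png

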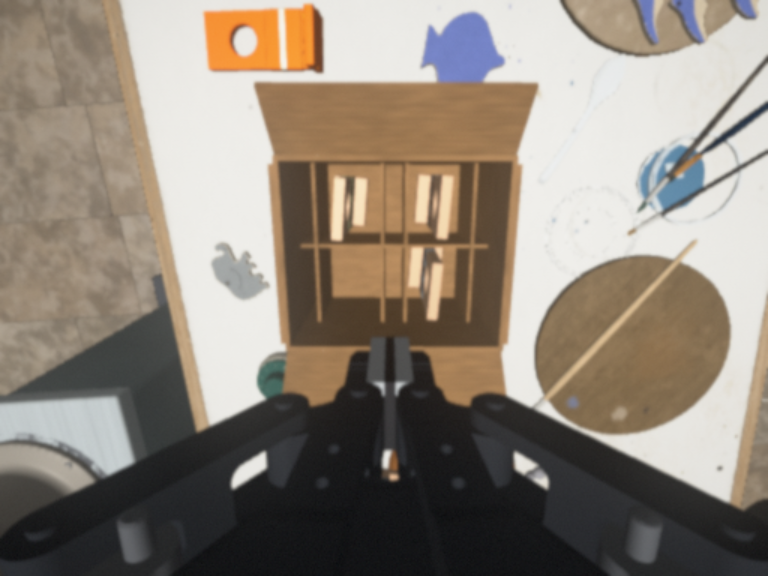

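View pics/top1.png

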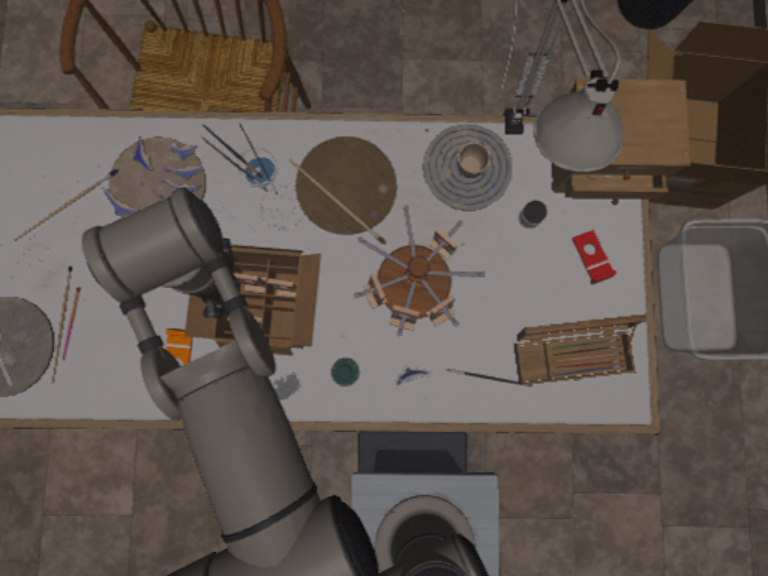

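The wrist picture shows both flaps folded outward and three pale tiles, with top edges at about (353,205), (437,205) and (420,270). The front-right cell is empty.

```bash
cat >> h.py <<'E'
def tiles(W):
    """components of tile tops; returns list center xy, yaw of width dir, length"""
    c,s=np.cos(CY),np.sin(CY)
    dx,dy=W[...,0]-CC[0],W[...,1]-CC[1]
    lx,ly=c*dx+s*dy,-s*dx+c*dy
    m=(abs(lx)<.08)&(abs(ly)<.072)&(W[...,2]>.108)&(W[...,2]<.132)
    m[235:]=False   # gripper region
    n,l,stt,_=cv2.connectedComponentsWithStats(m.astype(np.uint8))
    out=[]
    for i in range(1,n):
        if stt[i,4]<60: continue
        P=W[l==i]
        (cx,cy),(w,h),a=cv2.minAreaRect((P[:,:2]*1000).astype(np.float32))
        c0=P[:,:2].mean(0);u,sv,vt=np.linalg.svd(P[:,:2]-c0);d=vt[0]*np.sign(vt[0][1])
        out.append(dict(c=np.array([cx,cy])/1000,mean=c0,wh=(round(w,1),round(h,1)),yaw=np.degrees(np.arctan2(-d[0],d[1])),z=np.median(P[:,2]),n=len(P),loc=(np.median(lx[l==i]),np.median(ly[l==i]))))
    return out
def flapang(W):
    c,s=np.cos(CY),np.sin(CY)
    dx,dy=W[...,0]-CC[0],W[...,1]-CC[1]
    lx,ly=c*dx+s*dy,-s*dx+c*dy
    for nm,sg in (('L',1),('R',-1)):
        m=(abs(lx)<.085)&(sg*ly>.085)&(sg*ly<.14)&(W[...,2]>.15)&(W[...,2]<.21)
        if m.sum()<30: print(nm,'none');continue
        p=np.polyfit(sg*ly[m],W[...,2][m],1); print(nm,m.sum(),'angle',np.pi-np.arctan(p[0]))
E
python3 - <<'E'
from h import *
np.set_printoptions(precision=4,suppress=True)
# use the saved wrist frame with pose
s=dict(eef_pos=np.array([.5136,.3445,.3577]),eef_rot=r.read_state()['eef_rot'])
W=cloud('wrist',np.load('pics/w1.npz')['d'],s)
for t in tiles(W): print(t)
flapang(W); flapang(cloud('top',np.load('pics/top1.npz')['d']))
# carton x extents: front/back rims
c,sn=np.cos(CY),np.sin(CY);dx,dy=W[...,0]-CC[0],W[...,1]-CC[1];lx,ly=c*dx+sn*dy,-sn*dx+c*dy
m=(W[...,2]>.143)&(W[...,2]<.157)&(abs(ly)<.06)&(np.arange(384)[:,None]<220)
print(lx[m&(lx<0)].min(),lx[m&(lx<0)].max(),lx[m&(lx>0)].min(),lx[m&(lx>0)].max())
E
```

```text
{'c': array([0.5626, 0.3801]), 'mean': array([0.5621, 0.3805]), 'wh': (51.7, 9.3), 'yaw': np.float64(-7.8420998848558465), 'z': np.float64(0.11918481472892806), 'n': 337, 'loc': (np.float64(0.04541415257470643), np.float64(0.03891800463166392))}
{'c': array([0.4728, 0.3849]), 'mean': array([0.4732, 0.3853]), 'wh': (51.8, 9.1), 'yaw': np.float64(-9.144661080948016), 'z': np.float64(0.11926051267624144), 'n': 336, 'loc': (np.float64(-0.04331507906224441), np.float64(0.03793824646672282))}
{'c': array([0.5513, 0.3071]), 'mean': array([0.551 , 0.3079]), 'wh': (52.3, 9.1), 'yaw': np.float64(-8.419986425782955), 'z': np.float64(0.1192342641122941), 'n': 301, 'loc': (np.float64(0.039366241015857326), np.float64(-0.03393678329906036))}
L 7260 angle 2.4217497863023074
R 1907 angle 2.3973795358539616
L 347 angle 2.404555234968928
R 652 angle 2.41420851203353
-0.09387902761538944 -0.08376195176921719 0.09129995701699485 0.10003160529877388
```

```bash
cat >> h.py <<'E'
def tree(W,zmax_rows=384):
    x,y,z=W[...,0],W[...,1],W[...,2]
    k=(z>.2)&(z<.22)&(abs(x-TA[0])<.04)&(abs(y-TA[1])<.04)
    (cx,cy),rad=cv2.minEnclosingCircle(W[k][:,:2].astype(np.float32)) if k.sum()>20 else ((0,0),0)
    rr=np.hypot(x-TA[0],y-TA[1]);a=np.arctan2(y-TA[1],x-TA[0])
    s=(rr>.112)&(rr<.14)&(z>.14)&(z<.17)
    A=a[s];mm=np.exp(1j*7*A).mean()
    print('knob',k.sum(),round(cx,4),round(cy,4),round(rad,4),'phase',np.round([np.degrees(np.angle(mm)/7+i*2*np.pi/7)%360 for i in range(7)],1),'coh',abs(mm))
E
python3 - <<'E'
from h import *
r.reach((.5705,-.06,.36),Q(-90))
im,W=wsnap('w2'); tree(W)
snap('top','top2')
tree(cloud('top',np.load('pics/top0.npz')['d']))
E
```

```text
knob 1591 0.5736 0.0275 0.0218 phase [ 10.8  62.2 113.6 165.1 216.5 267.9 319.3] coh 0.986086263503929
knob 159 0.5718 0.0269 0.0211 phase [ 10.4  61.8 113.2 164.7 216.1 267.5 318.9] coh 0.9890305300899851
```

View pics/w2.png

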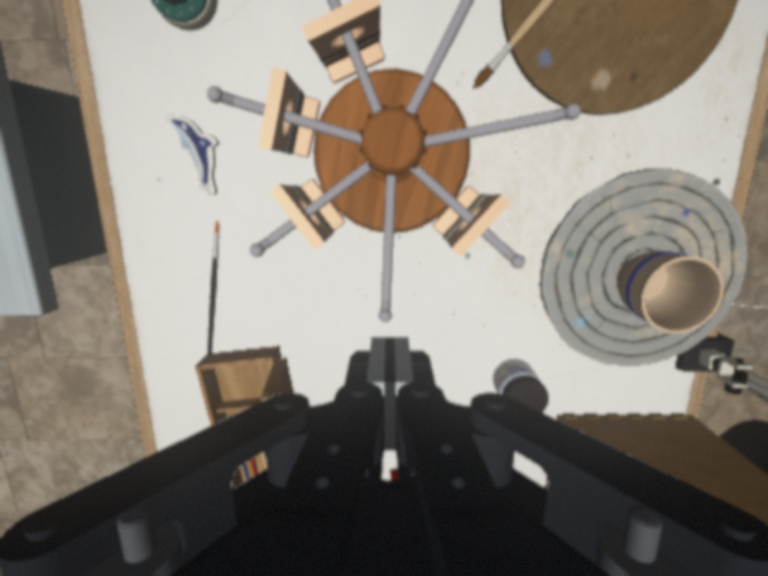

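The wrist view shows the knob at (393,140), hung tiles on four branches, and branches at (385,250), (505,125) and (440,55) empty. Next I turn branch 2 to the robot side.

```bash
sed -i 's/^TA=.*/TA=np.array([0.572,0.0272])/' h.py; cat >> h.py <<'E'
def turn(deg, start):
    """turn tree by deg (ccw +) gripping knob with psi=start"""
    command_gripper(.085)
    r.reach((*TA,.33),Q(start))
    r.move_straight((*TA,.216),speed=.2)
    command_gripper(.03,40); st()
    q=np.array(r.read_state()['joint_positions']); q[5]-=np.radians(deg)
    r.movej(q); r.hold(.2); st()
    command_gripper(.085)
    r.move_straight((*TA,.33),speed=.25)
E
python3 - <<'E'
from h import *
turn(-87.7,-46)
r.reach((.572,-.06,.36),Q(-90))
im,W=wsnap('w3'); tree(W); st()
E
```

```text
t 11.0 pos [0.5725 0.0274 0.2171] F [-0.8  1.4  5.2] grip 0.0378 q [-0.09  0.46  1.45  0.    1.23 -0.85]
t 12.6 pos [0.5726 0.0274 0.2172] F [0.5 0.6 1.2] grip 0.0375 q [-0.09  0.46  1.45  0.    1.23  0.68]
knob 1601 0.5738 0.0275 0.0217 phase [334.3  25.8  77.2 128.6 180.  231.5 282.9] coh 0.9887246824376447
t 14.6 pos [ 0.5718 -0.0595  0.359 ] F [-0.3 -0.1 -0.2] grip 0.0852 q [-0.24  0.39  1.18  0.    1.58 -0.24]
```

View pics/w3.png

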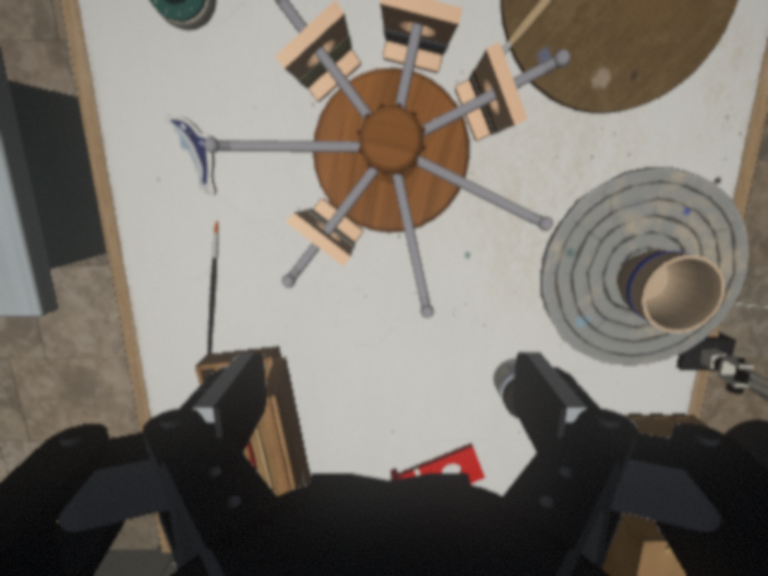

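```bash
cat >> h.py <<'E'
def look_carton(fn):
    r.reach((*cart(0,-.02),.36),Q(-93.9))
    im,W=wsnap(fn); return tiles(W)
def pick(t,fn):
    deg=t['yaw']-90; c=t['c']
    command_gripper(.045)
    r.reach((*c,.25),Q(deg))
    print('contact',r.move_straight((*c,.126),speed=.12,max_force=12)); st()
    command_gripper(0,50); s=st()
    print('hit',r.move_straight((*c,.335),speed=.15,max_force=15)); s=st(); snap('side',fn)
    return s['grip_width']
def hang(fn):
    x,y=TA
    r.reach((x-.21,y,.335),Q(-90)); snap('side',fn+'a')
    r.move_straight((x-.21,y,.202),speed=.2)
    print('hit',r.move_straight((x-.086,y,.202),speed=.08,max_force=6)); s=st()
    snap('side',fn+'b')
    return s
E
python3 - <<'E'
from h import *
ts=look_carton('w4')
for t in ts: print(t['c'],t['yaw'],t['wh'],t['loc'])
t=min(ts,key=lambda t:t['loc'][0])
print(pick(t,'s4'))
E
```

```text
[0.4892113  0.39127798] -3.2236419275659633 (50.9, 9.1) (np.float64(-0.02753134692328725), np.float64(0.045178558126309123))
[0.56310657 0.38025198] -7.250846362558284 (51.4, 9.2) (np.float64(0.04615951080499339), np.float64(0.039123702601798774))
[0.55172626 0.3067735 ] -8.23300534489617 (52.0, 9.2) (np.float64(0.039922251700776464), np.float64(-0.033785060261632686))
contact False
t 18.4 pos [0.4897 0.3915 0.127 ] F [-0.1  0.3  0.8] grip 0.0450 q [0.55 0.64 1.39 0.   1.1  0.61]
t 18.8 pos [0.4893 0.3914 0.1266] F [-0.2  0.4  3.2] grip 0.0078 q [0.55 0.64 1.39 0.   1.1  0.61]
hit False
t 20.3 pos [0.489  0.3911 0.334 ] F [-0.1  0.5 -1.4] grip 0.0076 q [0.55 0.5  1.07 0.   1.58 0.61]
0.0075541699900751585
```

```bash
python3 - <<'E'
import cv2
im=cv2.imread('pics/s4.png');cv2.imwrite('pics/s4c.png',cv2.resize(im[100:420,250:620],None,fx=2,fy=1.8))
E
```

```text
(no output)
```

View pics/s4c.png

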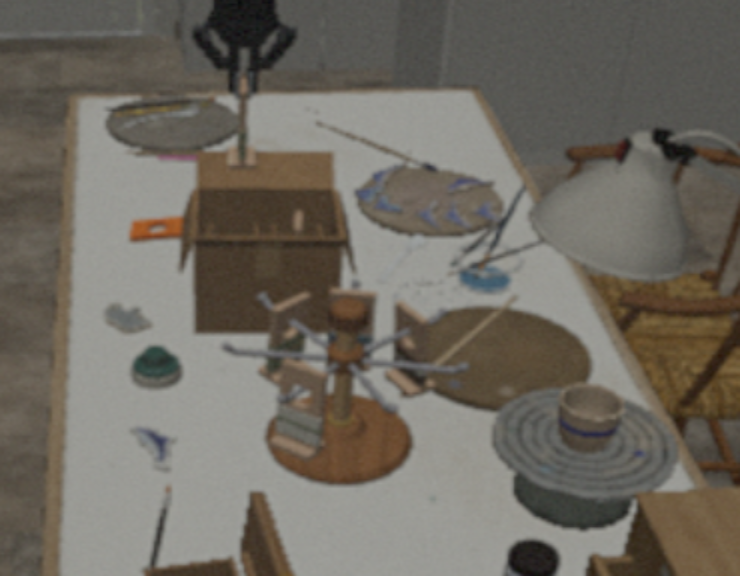

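The tile had been knocked about 17 mm, and I caught that by looking again before the grasp. It is now held upright, at (243,120) in the crop. Next I carry it to branch 2.

```bash
python3 - <<'E'
from h import *
hang('h1')
im=cv2.imread('pics/h1b.png');cv2.imwrite('pics/h1c.png',cv2.resize(im[180:400,320:540],None,fx=3.4,fy=2.7))
E
```

```text
hit True
t 24.3 pos [0.4843 0.0274 0.2004] F [-0.7 -0.3 -0.6] grip 0.0076 q [-0.1   0.33  1.71 -0.    1.11 -0.1 ]
```

View pics/h1c.png

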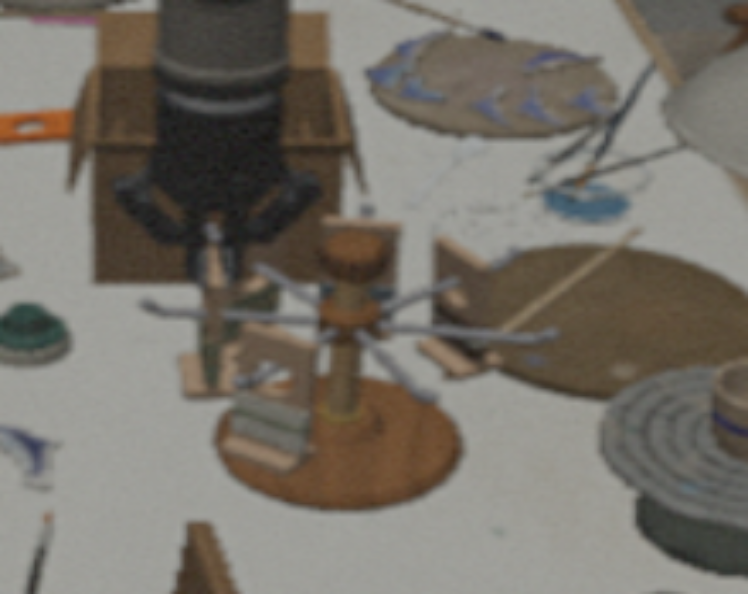

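```bash
cat >> h.py <<'E'
def release(fn):
    p=r.read_state()['eef_pos']
    print('touch',r.move_straight((p[0],p[1],.1815),speed=.04,max_force=4)); st()
    command_gripper(.03); r.hold(.2)
    p=r.read_state()['eef_pos']
    print('up hit',r.move_straight((p[0],p[1],.34),speed=.15,max_force=8)); st()
    command_gripper(.085)
    r.reach((.572,-.10,.36),Q(-90)); im,W=wsnap(fn); tree(W); snap('side',fn+'s')
    im=cv2.imread('pics/'+fn+'s.png');cv2.imwrite('pics/'+fn+'c.png',cv2.resize(im[220:400,340:520],None,fx=3.4,fy=3.))
E
python3 - <<'E'
from h import *
release('r1')
E
```

```text
touch True
t 24.8 pos [0.4838 0.0274 0.1811] F [-0.5 -0.8  3.7] grip 0.0080 q [-0.1   0.35  1.74 -0.    1.06 -0.1 ]
up hit False
t 26.6 pos [0.483  0.0275 0.3392] F [-0.1  0.7 -0.6] grip 0.0299 q [-0.1   0.22  1.47 -0.    1.47 -0.1 ]
knob 1856 0.5737 0.0273 0.0219 phase [334.4  25.8  77.3 128.7 180.1 231.5 283. ] coh 0.9885441822986865
```

View pics/r1.png

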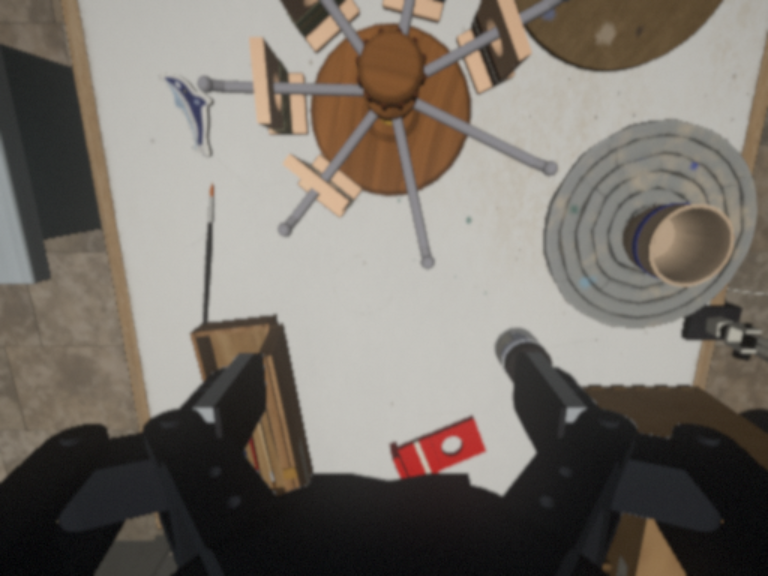

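View pics/r1c.png

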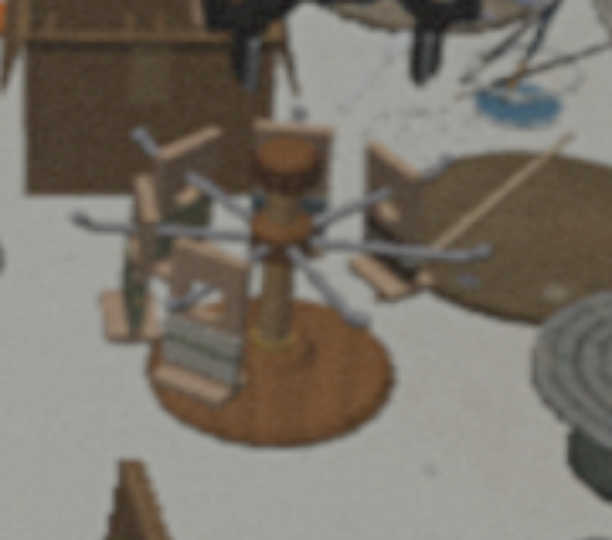

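The first tile hangs on branch 2: wrist (275,88), side crop (140,250). Next I turn branch 4 round and fetch the second tile.

```bash
python3 - <<'E'
from h import *
turn(-103.0,-40)
r.reach((.572,-.06,.36),Q(-90))
im,W=wsnap('w5'); tree(W)
ts=look_carton('w6')
for t in ts: print(t['c'],t['yaw'],t['wh'],t['loc'])
t=max(ts,key=lambda t:t['loc'][1])
print(pick(t,'s5'))
E
```

```text
t 30.0 pos [0.5725 0.0274 0.2171] F [-0.8  0.8  6.1] grip 0.0378 q [-0.09  0.46  1.45  0.    1.23 -0.96]
t 31.8 pos [0.5726 0.0274 0.2172] F [ 2.1  1.1 -0.2] grip 0.0375 q [-0.09  0.46  1.45  0.    1.23  0.84]
knob 1604 0.5736 0.0277 0.0217 phase [ 25.7  77.1 128.6 180.  231.4 282.8 334.3] coh 0.9887792347077455
[0.56322192 0.38021756] -7.4642517471040675 (51.5, 9.3) (np.float64(0.04603130823918275), np.float64(0.0390902310974533))
[0.55177692 0.30688748] -8.262204763994385 (52.2, 9.3) (np.float64(0.03987600344015552), np.float64(-0.03385656764641522))
contact True
t 37.5 pos [0.5628 0.3797 0.1301] F [-2.4 -0.7  7.7] grip 0.0451 q [ 0.48  0.73  1.21 -0.    1.2   0.61]
t 37.9 pos [0.5623 0.3796 0.1281] F [-0.6  0.1  2.6] grip 0.0076 q [ 0.48  0.73  1.21 -0.    1.2   0.61]
hit False
t 39.5 pos [0.563  0.3801 0.3339] F [ 0.  -0.4 -2.1] grip 0.0079 q [ 0.48  0.62  0.86 -0.    1.67  0.61]
0.007933436405778422
```

View pics/w5.png

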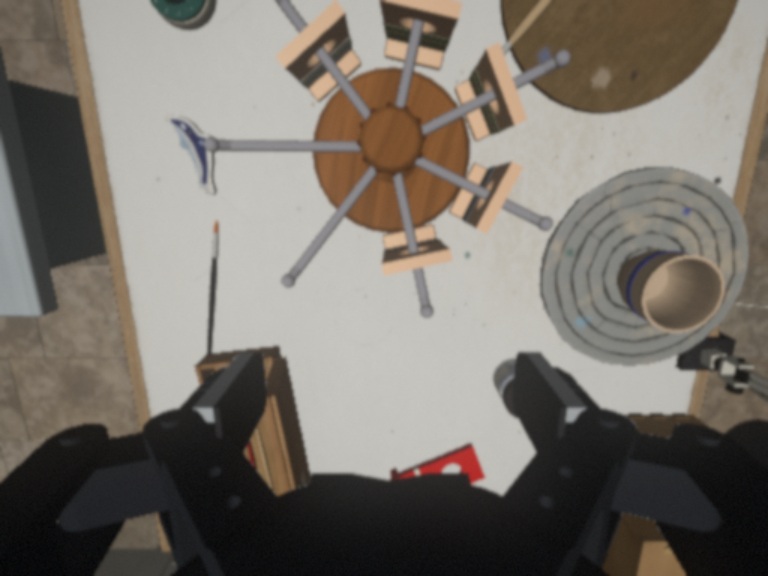

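View pics/s5.png

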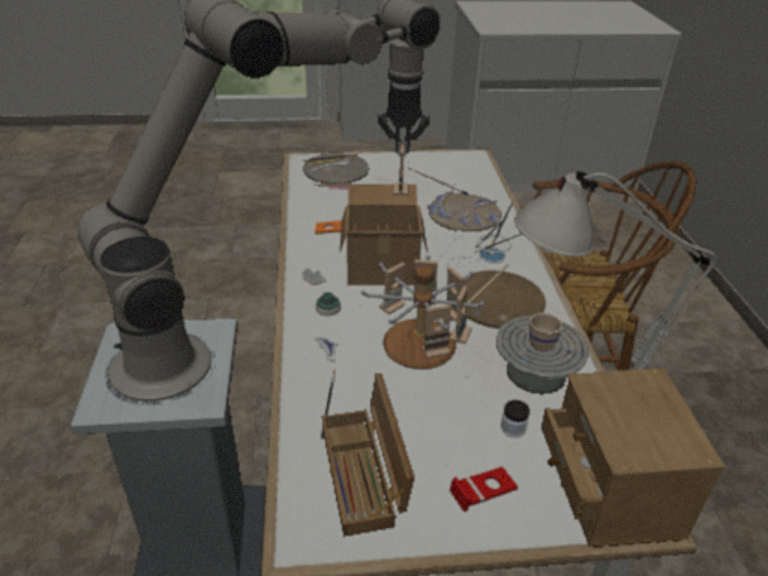

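```bash
sed -i 's/command_gripper(.045)/command_gripper(.036)/' h.py; python3 - <<'E'
from h import *
hang('h2')
im=cv2.imread('pics/h2b.png');cv2.imwrite('pics/h2c.png',cv2.resize(im[180:400,320:540],None,fx=3.4,fy=2.7))
E
```

```text
hit False
t 43.6 pos [0.4857 0.0272 0.202 ] F [-0.2  0.5 -2.6] grip 0.0074 q [-0.1   0.33  1.71 -0.    1.11 -0.1 ]
```

View pics/h2c.png

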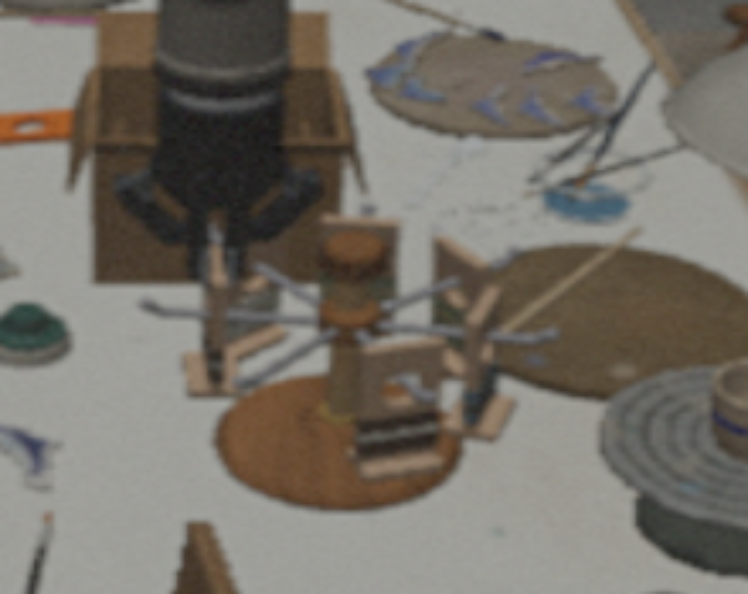

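The second tile stands on branch 4 at crop (210,320), with the rod passing through its hole. I release it, turn to branch 5 (−51.4°) and pick the third.

```bash
python3 - <<'E'
from h import *
release('r2')
turn(-51.3,-64)
r.reach((.572,-.06,.36),Q(-90))
im,W=wsnap('w7'); tree(W)
ts=look_carton('w8')
for t in ts: print(t['c'],t['yaw'],t['wh'],t['loc'])
if len(ts)==1: print(pick(ts[0],'s6'))
E
```

```text
touch True
t 44.1 pos [0.4854 0.0272 0.1824] F [-0.2 -0.4  4.4] grip 0.0078 q [-0.1   0.35  1.74  0.    1.06 -0.1 ]
up hit False
t 45.9 pos [0.4846 0.0273 0.3391] F [-0.5 -0.4  0. ] grip 0.0302 q [-0.1   0.22  1.47 -0.    1.46 -0.1 ]
knob 1864 0.5736 0.0275 0.022 phase [334.3  25.7  77.2 128.6 180.  231.5 282.9] coh 0.988421387344174
t 49.2 pos [0.5725 0.0273 0.2172] F [-0.   0.7  6.1] grip 0.0379 q [-0.09  0.46  1.45  0.    1.23 -0.54]
t 50.3 pos [0.5726 0.0273 0.2172] F [-0.7  0.4  0.8] grip 0.0377 q [-0.09  0.46  1.45  0.    1.23  0.35]
knob 1601 0.5739 0.0275 0.0216 phase [ 21.9  73.3 124.8 176.2 227.6 279.  330.5] coh 0.9890954522187787
[0.55170813 0.30677509] -8.201435457306863 (52.2, 9.1) (np.float64(0.03984932714125568), np.float64(-0.0339033449281213))
contact False
t 55.9 pos [0.5522 0.307  0.127 ] F [-0.2 -0.9  0.1] grip 0.0361 q [ 0.39  0.65  1.38 -0.    1.11  0.53]
t 56.2 pos [0.5519 0.307  0.1267] F [-1.6 -0.5  2.9] grip 0.0074 q [0.39 0.65 1.38 0.   1.11 0.53]
hit False
t 57.8 pos [0.5515 0.3067 0.334 ] F [-1.   0.8 -1.2] grip 0.0077 q [0.39 0.51 1.05 0.   1.58 0.53]
0.0076701620788756425
```

View pics/w7.png

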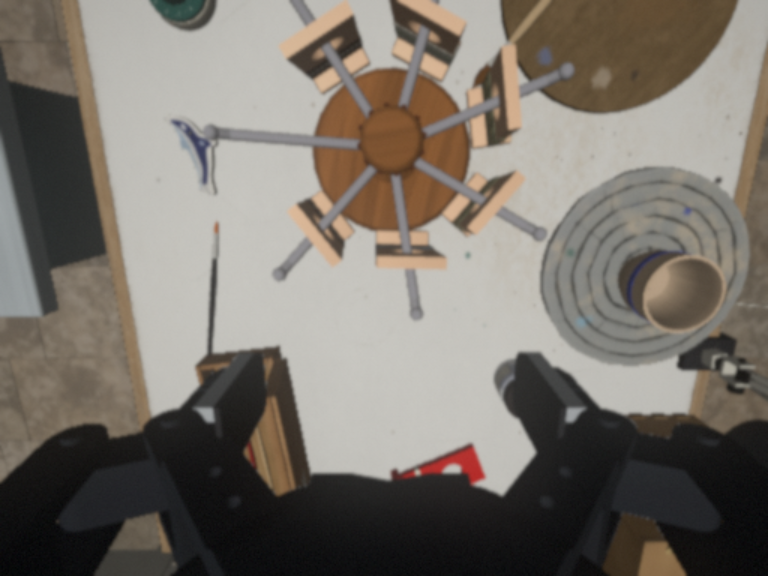

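View pics/s6.png

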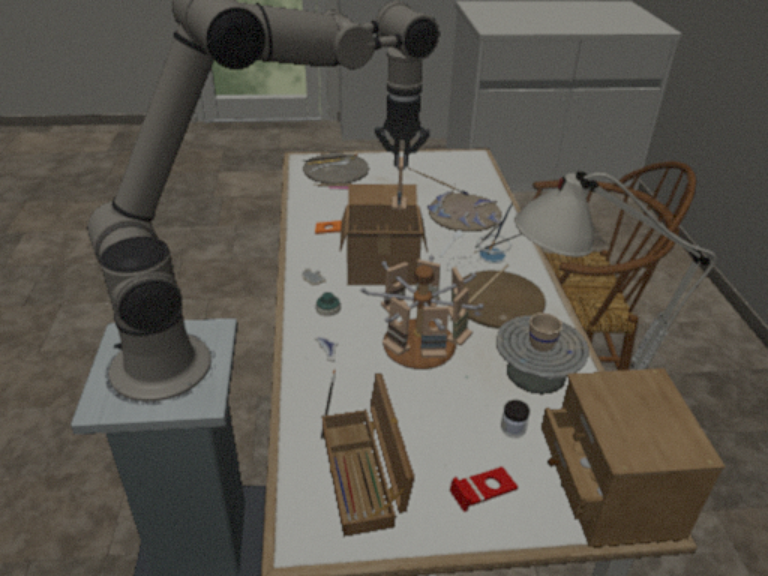

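Branch 5 ended at 176.2° rather than 180°, so I hang along that direction.

```bash
python3 - <<'E'
from h import *
a=np.radians(176.2);u=np.array([np.cos(a),np.sin(a)]);q=Q(-93.8)
r.reach((*(TA+.21*u),.335),q)
r.move_straight((*(TA+.21*u),.202),speed=.2)
print('hit',r.move_straight((*(TA+.086*u),.202),speed=.08,max_force=6)); st()
snap('side','h3b')
im=cv2.imread('pics/h3b.png');cv2.imwrite('pics/h3c.png',cv2.resize(im[180:400,320:540],None,fx=3.4,fy=2.7))
E
```

```text
hit False
t 61.6 pos [0.4852 0.033  0.2014] F [-3.2 -0.7 -8.7] grip 0.0079 q [-0.09  0.33  1.71 -0.    1.11 -0.02]
```

View pics/h3c.png

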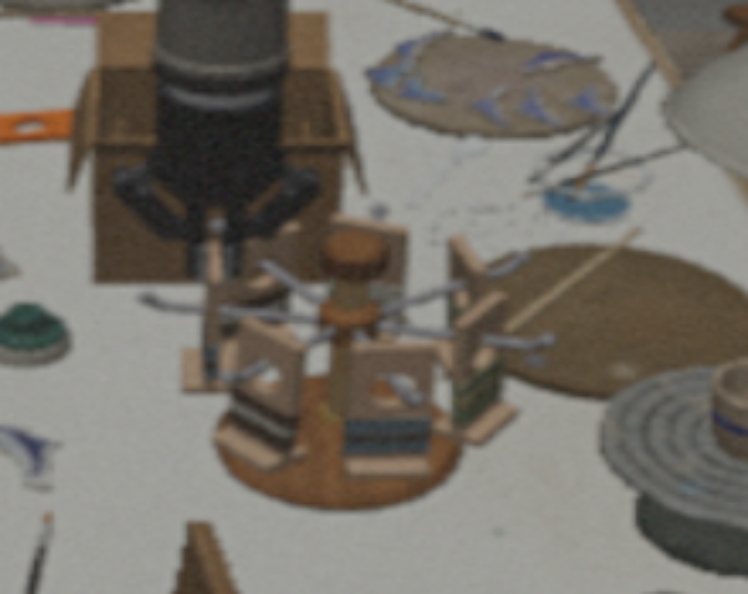

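```bash
python3 - <<'E'
from h import *
release('r3'); st()
ts=look_carton('w9');print(ts)
E
```

```text
touch True
t 61.8 pos [0.4852 0.033  0.2001] F [ 0.5  0.7 -1.5] grip 0.0074 q [-0.09  0.33  1.71 -0.    1.1  -0.02]
up hit False
t 63.5 pos [0.4832 0.0332 0.3391] F [ 0.4 -0.5  0.7] grip 0.0304 q [-0.09  0.22  1.47 -0.    1.47 -0.02]
knob 1868 0.5734 0.0275 0.0219 phase [ 21.8  73.3 124.7 176.1 227.5 279.  330.4] coh 0.9889285311419609
t 64.8 pos [ 0.5716 -0.0989  0.3601] F [0.5 0.8 0.2] grip 0.0849 q [-0.3   0.4   1.16  0.    1.58 -0.3 ]
[]
```

View pics/r3.png

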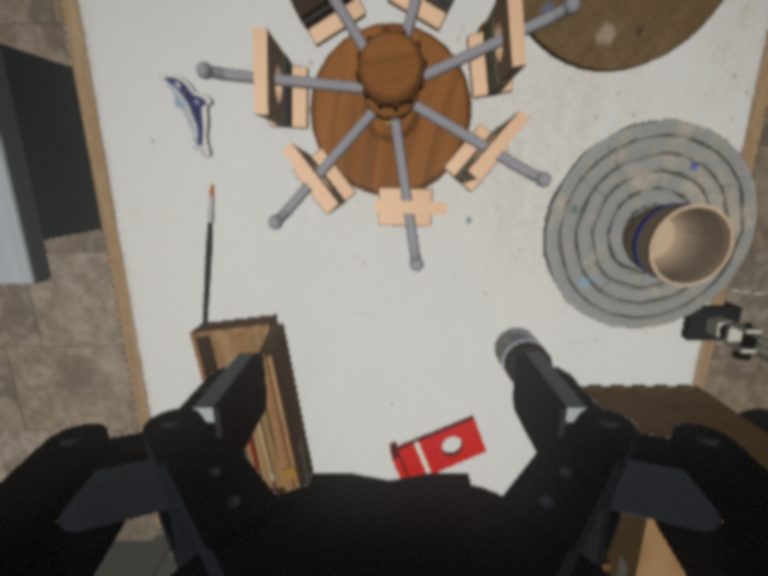

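View pics/r3c.png

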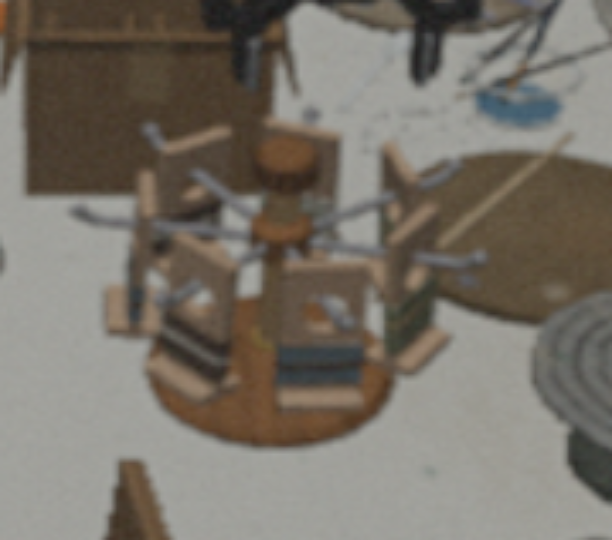

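View pics/w9.png

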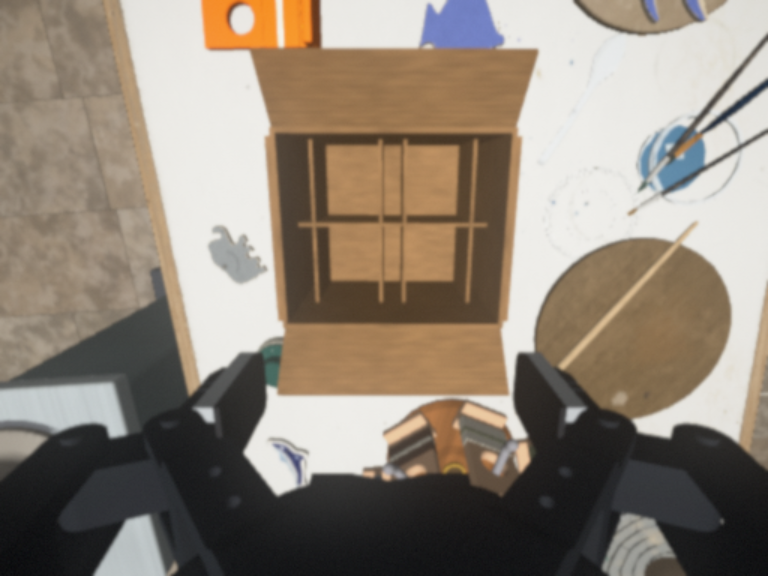

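All tiles hang, the carton cells are empty and the timer stands in place. Now I close the flaps.

```bash
python3 - <<'E'
from h import *
q=Q(-93.9)
command_gripper(0,40)
for sx,s0 in ((0,.165),(-.03,-.152)):
    sg=np.sign(s0)
    r.reach((*cart(sx,s0),.36),q)
    r.move_straight((*cart(sx,s0),.184),speed=.2)
    print('hit',r.move_straight((*cart(sx,sg*.036),.184),speed=.12,max_force=12)); st()
    r.move_straight((*cart(sx,sg*.036),.36),speed=.25)
r.reach((*cart(0,-.10),.36),q)
im,W=wsnap('w10')
# move away for final views
r.reach((.35,.45,.4),q); st()
snap('top','top9'); snap('side','side9')
E
```

```text
hit True
t 69.5 pos [0.5234 0.4753 0.186 ] F [0.5 0.7 1. ] grip -0.0002 q [0.63 0.73 1.04 0.   1.36 0.7 ]
hit True
t 72.7 pos [0.4752 0.2176 0.1845] F [ 0.1  0.7 -0.4] grip -0.0003 q [ 0.28  0.41  1.64 -0.    1.1   0.35]
t 75.1 pos [0.3504 0.4496 0.3996] F [-0.9  0.2 -0.2] grip -0.0001 q [ 0.77  0.37  1.1  -0.    1.68  0.84]
```

View pics/top9.png

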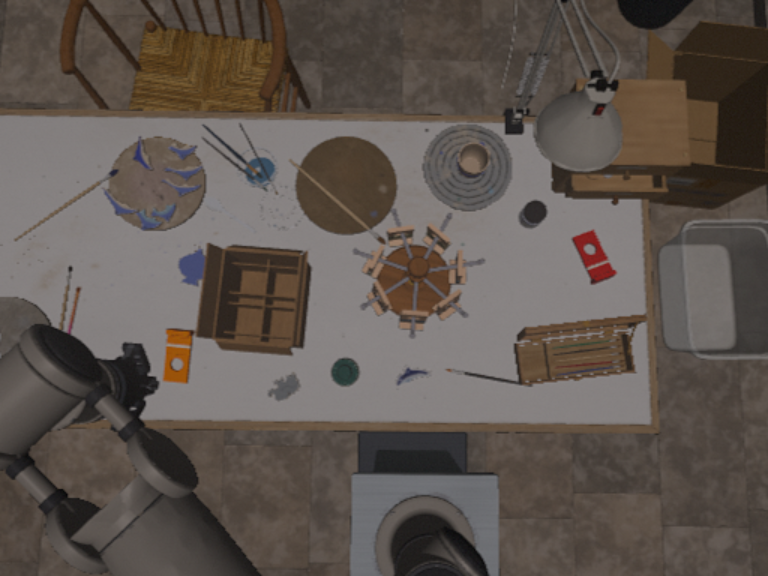

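View pics/side9.png

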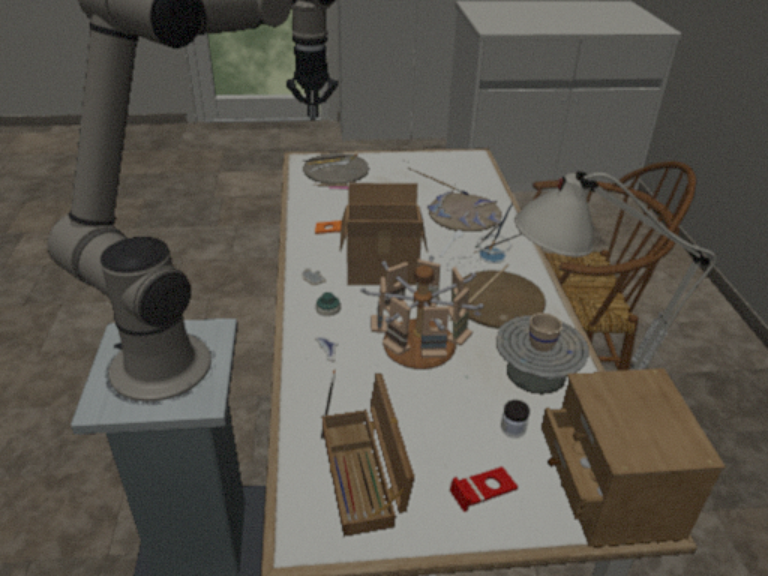

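```bash
python3 - <<'E'
from h import *
np.set_printoptions(precision=4,suppress=True)
W=cloud('top',np.load('pics/top9.npz')['d']); tree(W)
c,s=np.cos(CY),np.sin(CY)
dx,dy=W[...,0]-CC[0],W[...,1]-CC[1];lx,ly=c*dx+s*dy,-s*dx+c*dy;z=W[...,2]
for sg in (1,-1):
    m=(abs(lx)<.08)&(sg*ly>.03)&(sg*ly<.075)&(z>.14)&(z<.2)
    p=np.polyfit(sg*ly[m],z[m],1);print('flap',sg,m.sum(),'ang',-np.arctan(p[0]),z[m].max())
t=(z>.02)&(z<.06)&(abs(W[...,0]-.371)<.05)&(abs(W[...,1]-.173)<.05);print('timer',W[t].mean(0))
# tiles per branch: top edges and feet in branch frame
x,y=W[...,0]-TA[0],W[...,1]-TA[1]
for i,a in zip((5,6,0,1,2,3,4),np.radians(176.1+51.43*np.arange(7))):
    u=np.cos(a)*x+np.sin(a)*y; v=-np.sin(a)*x+np.cos(a)*y
    b=(u>.04)&(u<.14)&(abs(v)<.045)
    top=b&(z>.163)&(z<.19)&(u<.12); ft=b&(z>.045)&(z<.09)
    f=lambda m:(m.sum(),np.median(u[m]).round(3) if m.any() else 0,np.median(v[m]).round(3) if m.any() else 0,np.median(z[m]).round(3) if m.any() else 0)
    print('branch',i,'top',f(top),'foot',f(ft))
E
```

```text
knob 162 0.572 0.0268 0.0215 phase [ 21.7  73.2 124.6 176.  227.4 278.9 330.3] coh 0.9901398189691714
flap 1 46 ang 1.1914011950151224 0.15358357122464536
flap -1 1 ang -0.7723253676897138 0.14599785353520592
timer [0.3683 0.1772 0.0303]
branch 5 top (np.int64(62), np.float64(0.087), np.float64(-0.001), np.float64(0.173)) foot (np.int64(77), np.float64(0.103), np.float64(-0.005), np.float64(0.07))
branch 6 top (np.int64(62), np.float64(0.085), np.float64(-0.0), np.float64(0.172)) foot (np.int64(84), np.float64(0.101), np.float64(-0.009), np.float64(0.068))
branch 0 top (np.int64(51), np.float64(0.085), np.float64(0.001), np.float64(0.173)) foot (np.int64(97), np.float64(0.085), np.float64(-0.007), np.float64(0.069))
branch 1 top (np.int64(59), np.float64(0.084), np.float64(-0.001), np.float64(0.173)) foot (np.int64(77), np.float64(0.082), np.float64(-0.004), np.float64(0.068))
branch 2 top (np.int64(66), np.float64(0.087), np.float64(0.001), np.float64(0.173)) foot (np.int64(73), np.float64(0.084), np.float64(0.006), np.float64(0.069))
branch 3 top (np.int64(55), np.float64(0.084), np.float64(0.0), np.float64(0.173)) foot (np.int64(100), np.float64(0.088), np.float64(0.005), np.float64(0.068))
branch 4 top (np.int64(61), np.float64(0.085), np.float64(0.001), np.float64(0.173)) foot (np.int64(76), np.float64(0.102), np.float64(0.006), np.float64(0.069))<stdin>:8: RankWarning: Polyfit may be poorly conditioned
```

Tiles are all fine: tops at z 0.173, radius 0.084–0.087. The flap pushes stopped at first contact on the force threshold. I push again more slowly with a higher limit.

```bash
python3 - <<'E'
from h import *
q=Q(-93.9)
sx,s0=0,.165
sg=np.sign(s0)
r.reach((*cart(sx,s0),.36),q)
r.move_straight((*cart(sx,s0),.184),speed=.2)
h=r.move_straight((*cart(sx,sg*.105),.184),speed=.04,max_force=25);print('hit',h); st()
if not h:
    print('hit',r.move_straight((*cart(sx,sg*.036),.184),speed=.06,max_force=25)); st()
snap('side','s11');snap('top','t11')
E
python3 - <<'E'
import cv2
im=cv2.imread('pics/s11.png');cv2.imwrite('pics/s11c.png',cv2.resize(im[100:320,270:490],None,fx=3.4,fy=2.7))
E
```

```text
hit False
t 78.7 pos [0.5211 0.4499 0.1838] F [-0.1  0.3  0.1] grip -0.0001 q [ 0.6   0.7   1.11 -0.    1.33  0.67]
hit False
t 80.0 pos [0.5164 0.3811 0.1839] F [ 0.4 -0.6  0.1] grip -0.0001 q [ 0.52  0.61  1.28 -0.    1.25  0.58]
```

View pics/s11c.png

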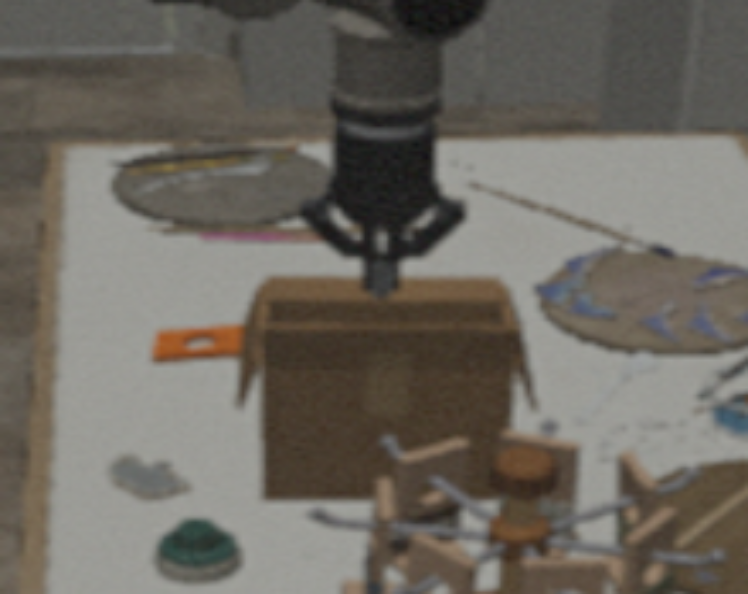

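```bash
python3 - <<'E'
from h import *
q=Q(-93.9)
r.move_straight((*cart(0,.036),.36),speed=.25)
sx,s0=-.03,-.152
r.reach((*cart(sx,s0),.36),q)
r.move_straight((*cart(sx,s0),.184),speed=.15)
h=r.move_straight((*cart(sx,-.09),.184),speed=.04,max_force=25);print('hit',h); st()
if not h:
    print('hit',r.move_straight((*cart(sx,-.036),.184),speed=.06,max_force=25)); st()
p=r.read_state()['eef_pos'];r.move_straight((p[0],p[1],.36),speed=.2)
r.reach((.35,.45,.4),q); r.hold(1); st()
snap('side','s12');snap('top','t12')
W=cloud('top',np.load('pics/t12.npz')['d']); tree(W)
c,s=np.cos(CY),np.sin(CY)
dx,dy=W[...,0]-CC[0],W[...,1]-CC[1];lx,ly=c*dx+s*dy,-s*dx+c*dy;z=W[...,2]
for sg in (1,-1):
    m=(abs(lx)<.08)&(sg*ly>.03)&(sg*ly<.075)&(z>.14)&(z<.2)
    p=np.polyfit(sg*ly[m],z[m],1);print('flap',sg,m.sum(),'ang',-np.arctan(p[0]),z[m].max())
t=(z>.02)&(z<.06)&(abs(W[...,0]-.371)<.05)&(abs(W[...,1]-.173)<.05);print('timer',W[t].mean(0))
x,y=W[...,0]-TA[0],W[...,1]-TA[1]
for i,a in zip((5,6,0,1,2,3,4),np.radians(176.1+51.43*np.arange(7))):
    u=np.cos(a)*x+np.sin(a)*y; v=-np.sin(a)*x+np.cos(a)*y
    b=(u>.04)&(u<.12)&(abs(v)<.045)&(z>.163)&(z<.19);print(i,b.sum(),np.median(u[b]),np.median(v[b]),np.median(z[b]))
E
```

```text
hit False
t 84.7 pos [0.478  0.2572 0.1841] F [-0.8 -1.3  2. ] grip 0.0000 q [0.35 0.44 1.58 0.   1.12 0.42]
hit False
t 85.8 pos [0.4815 0.3109 0.1839] F [ 0.2  0.3 -0.3] grip -0.0003 q [0.44 0.49 1.49 0.   1.15 0.51]
t 88.6 pos [0.3499 0.45   0.4   ] F [-0.6 -0.1  0.4] grip 0.0001 q [0.78 0.37 1.1  0.   1.68 0.84]
knob 161 0.5713 0.0269 0.0216 phase [ 21.7  73.2 124.6 176.  227.4 278.9 330.3] coh 0.9903555439495458
flap 1 790 ang 0.09142727950585094 0.1646253778272685
flap -1 824 ang 0.07831316915325272 0.16335064939185132
timer [0.3680035  0.17670082 0.0304334 ]
5 64 0.0873177816236099 -0.0008376249824092121 0.17279869173123674
6 64 0.08527170962489317 0.0002103407149943795 0.17343954336099743
0 57 0.08449533673378902 -0.002101518055878812 0.17297286838313053
1 63 0.083996622620687 -0.0008745335122742892 0.17279057055704844
2 63 0.08656350406076532 0.0013094353670101352 0.17293891044085163
3 56 0.0840363527497515 0.00027427824223532314 0.17302847232431703
4 64 0.08559450955916728 0.0006880381016412494 0.1730110957557732
```

View pics/t12.png

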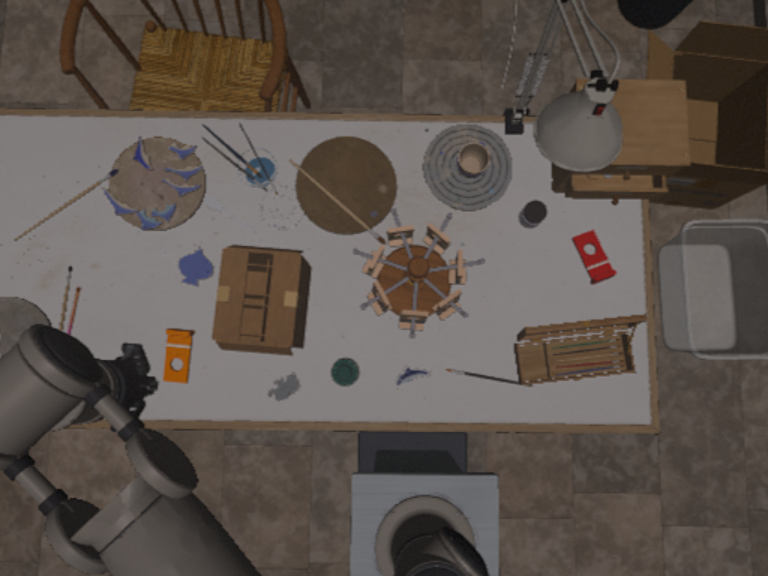

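View pics/s12.png

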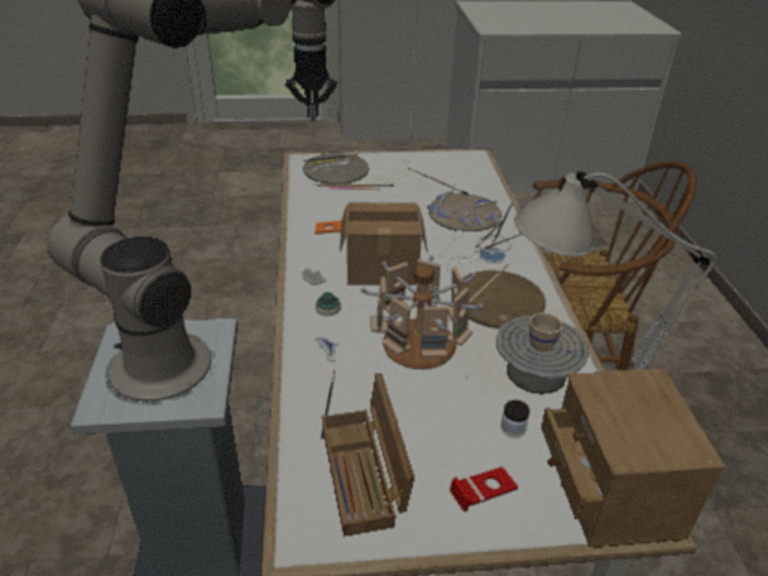

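The top view shows both flaps down at (232,298) and (288,298), seven tiles on seven branches, and the timer unmoved at (345,372). I hand the job in.

```bash
python3 -c "
from h import *
r.finish_job()"
```

```text
the job is handed in; nothing more can be done
```

I hung all three tiles from the carton on the empty branches 2, 4 and 5, and folded both flaps down again over the empty carton. The job is handed in, at about 89 s of the 210 s allowed; the system reports no verdict.

**How it went:** I folded both flaps back to about 2.41 rad. For each tile I gripped the knob, turned an empty branch round to the robot side and hung the tile there, never beyond the column.

**Last checks:**
- **Tiles:** all seven hang one to a branch, 84 to 87 mm from the axis with tops at about 173 mm. The four that already hung there are still on their branches.
- **Flaps:** both lie nearly level, at about 0.09 and 0.08 rad.
- **Timer:** it moved less than 1 mm.
- **Robot:** the arm stands clear of everything.

**What did not go to plan:**
- One tile had been knocked about 17 mm in the carton; I looked again before gripping it.
- The last turn went about 4° past its mark, so I hung the third tile along that angle.
- That third tile was let go about 20 mm high because the touch check tripped early. It dropped onto its branch and hangs properly.
- The first push on each flap stopped at first contact; slower second pushes closed them.

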